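Set the spring clamp half open

ROBOT

A 6-joint arm with a two-finger parallel gripper is mounted at the origin on the work surface. World frame = base frame: x ahead of the robot, y to its left, z up, the work surface at z = 0. Lengths are in m, angles in rad, forces in N, time in s.
With the tool pointing down it reaches from about 0.35 to 0.975 m from the base axis. Payload 4.9 kg.
Tool frame: the origin (TCP) lies where the fingers leave the gripper's body, on its centre line; the fingertips stand 73 mm ahead of it and the grasp point (between the pads) lies 54 mm ahead of it; z points along the fingers, y is the direction in which the jaws open and shut (so a half turn about z gives the same grasp; the last joint's range is limited). The gripper opens to 85 mm and grips with 20 to 120 N. Pads are 22 mm wide; open, the fingers measure 114 mm over their backs; the gripper's body (76 mm by 85 mm) begins 54 mm behind the grasp point. The pads swing forward as they close: fully open they stand 13 mm farther back than shut.
Start: joints at [-0.119, 0.053, 1.613, -0, 1.476, -0.119], TCP at [0.625, 0, 0.304] pointing down, gripper open.
Joint ranges: [-3.01, 3.01], [-1.01, 2.22], [0.06, 2.58], [-1.02, 4.17], [0.09, 2.62], [-3.14, 3.14]. Speed limits (rad/s): [2.57, 2.57, 3.14, 3.14, 3.14, 3.14].

INTERFACE

Orientations are given as a rotation vector (axis times angle).
In Python, from station import monitor, vision, workorder gives the robot as it stands.
- The arm moves only by the tool arm_command, never from a script. Its argument "rows" is text: rows parted by semicolons, each of 6 numbers parted by spaces: the shift along the world's x, y, z in mm, then the turn, a rotation vector about the world's x, y, z in degrees. In form: tx ty tz wx wy wz; .... A call has 1 to 12 rows; each row is the pose to reach, as a shift and turn from the pose measured when the call began; what a row does not reach only later rows make up. A row lasts 1/8 s, in which the tool goes at most 62.5 mm and 10.7 degrees, less where a joint would pass 70% of its speed; a pose out of reach is approached as far as the arm can. A call with a gripper value outside its range is refused whole. "jaw" is the opening, from 0 (shut) to 1 (fully open), set as the call begins (left out, the last holds). The fingers move at their own pace and stop on an object; "squeeze" is the grip in N (left out, the last holds). Time passes only in rows, so rows that repeat a pose let the fingers close. It gives the time, the measured TCP pose, the force and the opening at its end, in the units of the state.
- monitor.get_obs(): the state, without advancing time (a new reading comes with each control period).
- vision.get_image(name): name is "scene" or "side" or "wrist"; returns a dict with "frame" (480x640x3 uint8, red, green, blue), "vfov" (degrees; the focal length in pixels is half the picture's height over the tangent of half this angle, whatever the lens; pixels are square), "cx", "cy" (the principal point, pixels), "distortion" ([k1, k2, p1, p2, k3] as OpenCV has them; the pictures are not rectified), "R" (3x3) and "t" (3): a world point X has camera coordinates R X + t; the wrist camera has in their place "T_tool_cam" (4x4, takes a point from camera to tool coordinates, whose origin is the TCP and whose axes are the flange's). Camera axes: x right, y down, z forward; pixel columns grow to the right and rows downward; lengths in m; the calibration is good to about 2 mm. A picture is of the moment at which its call begins: read the wrist's pose just before it. There is no depth.
- workorder.finish_job(): hands the job in, once; it reports no verdict.
The state is a dict: "t": time; "q": joint angles; "dq": joint speeds; "effort": joint torques, N m; "tool_pos": TCP position; "tool_rot": TCP orientation; "contact_force": force on the tool from outside, world axes, zero at the start; "wrist_torque": the same for the moment, N m; "opening": finger opening in m.
Only numpy, scipy, OpenCV 4.12 (cv2) and the standard library are available. Lean on these libraries where they do the work, as an engineer would, in place of code of your own. Each camera call takes 0.05 s, during which the arm holds its last target. There are 200 camera calls.

TASK

Get the jeweller's spring clamp ready for the next brooch: with your fingertips push its red-faced sliding jaw all the way back to its rear stop, then let it go so that it springs back, is caught by the brass catch and stays half open, and take your hand clear. Only push the jaw; do not pick up, carry or knock the tin, the copper coil, the pliers or the steel cone lying around it.

Things in the scene. Friction and masses are not known exactly. Their poses are not given: they have to be found in the camera images.
- clamp: the spring clamp, screwed down: brown wooden base 240 x 190 x 16 mm under a dark steel bed (bed top 24 mm above the table). Origin on the table straight below the push face of the closed jaw, on its centre line; x axis = direction in which the jaw is pushed open, z up. The base spans x -60 to +180, y -85 to +105 mm.
- low_jaw (a point): top centre of the fixed low steel jaw in front of the sliding jaw: 12 mm thick (x -12 to 0 of the clamp), 100 mm wide, its top 38 mm above the table. Push above it.
- push_face (a point): centre of the sliding jaw's front face (red, with a red strip along the top edge), 55 mm above the table; moves with the jaw; x axis = push direction (into the block). The jaw is an aluminium block 90 mm long (x), 90 mm wide (y), top 73 mm above the table; its upright face can be pushed from 38 to 73 mm above the table. An 8 mm upright steel stop pin stands on its +y side, 30 mm behind the face.
- jaw (a joint): how far the jaw is pushed open (m): 0 closed (start), 0.060 at the rear stop. A spring pushes it shut: 4 N closed, 7 N half open, 10 N fully open. Once it is past about 0.032, the catch swings in behind the stop pin; let go after that and the jaw returns to about 0.030 and stays there. Let go sooner and it springs shut.
- catch_pivot (a point): top of the upright pivot (56 mm above the table) of the brass catch arm, beside the jaw at the clamp's x -12, y +84 mm. The arm is 75 mm long, 14 mm wide, 38 to 50 mm above the table, slants from the pivot towards the jaw's +y side and is lightly sprung towards it; it works by itself.
- rear_stop (a point): top centre of the front edge of the steel bar behind the jaw, 54 mm above the table, 100 mm wide: the jaw's back meets it at 0.060
- tin: bystander, loose: blue round jar with an aluminium lid, 52 mm across, 50 mm high, upright; origin at the centre of its underside
- coil: bystander, loose: copper ring-shaped coil lying flat, 80 mm across, 14 mm high; origin at the centre of its underside
- pliers: bystander, loose: pliers with red handles lying flat, about 155 mm long, 66 mm wide, 14 mm high; origin on the table near the middle, jaws towards its +x
- cone: bystander, loose: small steel cone standing upright, foot 72 mm across, 105 mm high; origin at the centre of its underside

How it is judged:
By the outcome, as a careful person would: the job done as asked, in the order asked, and still so for the second after the job is handed in, with the robot touching nothing.
It also fails if it takes over 40 s, if anything falls off the work surface, if the arm or the gripper's body presses on something with over 40 N, if the wrist force passes 120 N, or if a joint passes its speed limit or range.

## Working session

There is one attempt and no reset: what is moved stays moved. The work goes in short steps, Python scripts to look and compute and a tool call to move; the robot and the scene stay as the last step left them, time stands still between calls to the robot, and variables do not carry over. Pictures are saved under pics/ and viewed, about 8 in all and at most 12, crops included, and the job is handed in when it is done.

Besides the shell and the picture viewer there is one more tool, called after "Call:" as a command line: name --argument value ..., lists and objects as JSON in quotes. arm_command: Moves the arm, as the interface text tells. Its arguments: {"type":"object","properties":{"rows":{"type":"string"},"jaw":{"type":"number"},"squeeze":{"type":"number"}},"required":["rows"]}

```bash
mkdir -p pics; cat > h.py <<'E'
import numpy as np,cv2,pickle
from station import monitor,vision,workorder
def grab(n):
    d=vision.get_image(n); cv2.imwrite(f'pics/{n}_{int(monitor.get_obs()["t"]*1000)}.png',d['frame'][:,:,::-1]); return d
def ray(d,uv,R=None,t=None):
    f=240/np.tan(np.radians(d['vfov'])/2); K=np.array([[f,0,d['cx']],[0,f,d['cy']],[0,0,1.]])
    p=cv2.undistortPoints(np.array([[uv]],float),K,np.array(d['distortion'],float))[0,0]
    R=np.array(d['R']);t=np.array(d['t']); return -R.T@t, R.T@np.array([p[0],p[1],1])
def onz(d,uv,z):
    o,v=ray(d,uv); return o+v*(z-o[2])/v[2]
def proj(d,X):
    f=240/np.tan(np.radians(d['vfov'])/2); K=np.array([[f,0,d['cx']],[0,f,d['cy']],[0,0,1.]])
    return cv2.projectPoints(np.atleast_2d(X).astype(float),cv2.Rodrigues(np.array(d['R']))[0],np.array(d['t'],float),K,np.array(d['distortion'],float))[0][:,0]
E
python3 - <<'E'
from h import *
D={}
for n in('scene','side'):
    D[n]=grab(n); d=D[n]; print(n,d['vfov'],(-np.array(d['R']).T@d['t']).round(3))
pickle.dump(D,open('d.pkl','wb'))
print(monitor.get_obs()['tool_rot'])
E
ls pics
```

```text
scene 52.10343235446307 [ 0.959 -0.39   0.567]
side 49.6222178772942 [0.487 0.666 0.775]
[-2.22041887e+00 -2.22037827e+00  1.81281619e-03]
scene_50.png
side_100.png
```

View pics/scene_50.png

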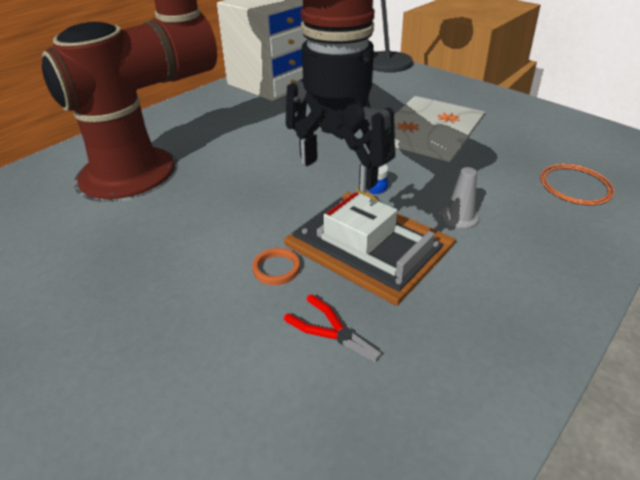

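View pics/side_100.png

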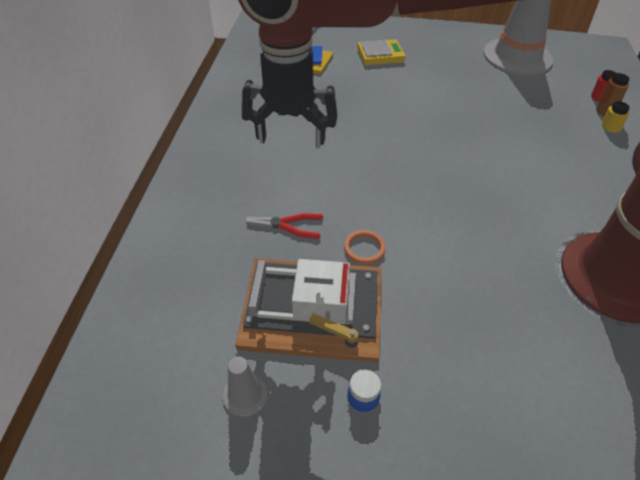

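Side view: the clamp's jaw block is at about (321,290) with its red strip at x≈345, y 263–303, opening to image left (about world +x). The catch is at (350,338), tin (364,390), cone (243,385), coil (365,247), pliers (285,225). The scene view agrees.

```bash
python3 - <<'E'
from h import *
D=pickle.load(open('d.pkl','rb'))
for n,box in(('scene',(320,185,375,225)),('side',(335,255,360,310))):
    d=D[n];im=d['frame'].astype(int);m=((im[...,0]>110)&(im[...,1]<70)&(im[...,2]<70)).astype(np.uint8)
    x0,y0,x1,y1=box;k=np.zeros_like(m);k[y0:y1,x0:x1]=m[y0:y1,x0:x1]
    pts=cv2.findNonZero(k);r=cv2.minAreaRect(pts);b=cv2.boxPoints(r);print(n,len(pts),b.round(1).tolist())
    for p in b: print('   ',onz(d,p,.073).round(4))
# base outline in side + scene: wood corners at z=.016
S=D['side']
for p in((383,263),(380,354),(238,346),(252,262)): print('base',p,onz(S,p,.016).round(3))
for p,z,nm in(((350,335),.056,'pivot'),((365,379),.05,'tin'),((243,397),0,'cone'),((365,247),.007,'coil')): print(nm,onz(S,p,z).round(3))
for n,b in(('scene',(270,170,470,310)),('side',(220,240,400,410))):
    x0,y0,x1,y1=b;cv2.imwrite(f'pics/c_{n}.png',cv2.resize(D[n]['frame'][y0:y1,x0:x1,::-1],None,fx=3.2,fy=3.2,interpolation=cv2.INTER_CUBIC))
E
```

```text
scene 138 [[326.29998779296875, 212.0], [355.1000061035156, 190.39999389648438], [357.5, 193.60000610351562], [328.70001220703125, 215.1999969482422]]
    [0.51   0.1065 0.073 ]
    [0.5056 0.1891 0.073 ]
    [0.5152 0.184  0.073 ]
    [0.519  0.1024 0.073 ]
side 128 [[340.6000061035156, 301.0], [343.20001220703125, 263.8999938964844], [346.6000061035156, 264.1000061035156], [344.0, 301.20001220703125]]
    [0.5153 0.1828 0.073 ]
    [0.5195 0.1052 0.073 ]
    [0.5136 0.1049 0.073 ]
    [0.5097 0.1825 0.073 ]
base (383, 263) [0.449 0.047 0.016]
base (380, 354) [0.442 0.239 0.016]
base (238, 346) [0.676 0.258 0.016]
base (252, 262) [0.692 0.08  0.016]
pivot [0.494 0.234 0.056]
tin [0.463 0.304 0.05 ]
cone [0.65  0.338 0.   ]
coil [0.485 0.005 0.007]
```

View pics/c_side.png

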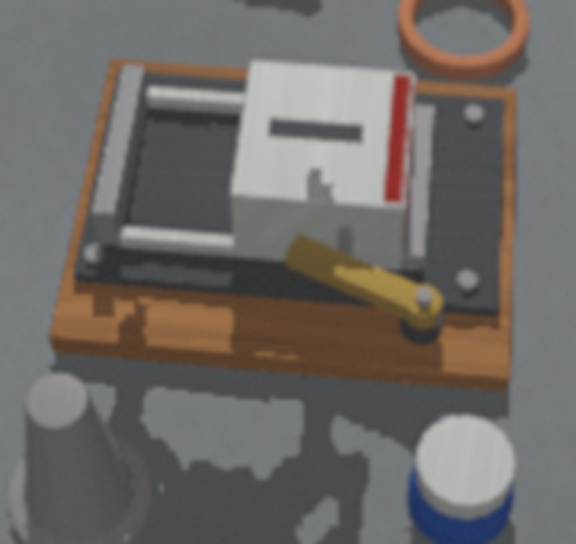

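Clamp origin is at about (0.510, 0.146) and the push direction is yawed +3.5°; the pivot (predicted 0.493/0.230, measured 0.494/0.234) and the base corners agree to about 1 cm. I'll turn the tool, shut the fingers and go above the front of the jaw.

Call:
arm_command --rows "-20 16 -6 0 0 -10; -40 32 -12 0 0 -20; -60 48 -18 0 0 -30; -80 64 -24 0 0 -40; -100 80 -30 0 0 -50; -120 96 -36 0 0 -60; -140 112 -42 0 0 -70; -155 128 -48 0 0 -80; -163 143 -54 0 0 -86.5; -163 143 -54 0 0 -86.5; -163 143 -54 0 0 -86.5" --jaw 0

```text
t: 1.48
tool_pos: [0.4618, 0.1427, 0.2488]
tool_rot: [-3.139, -0.098, -0.0]
contact_force: [-0.3, 0.3, 0.1]
opening: 0.0
```

```bash
python3 - <<'E'
from h import *
o=monitor.get_obs();print(o['tool_pos'],o['tool_rot'],o['opening'],o['contact_force'])
d=grab('wrist')
T=np.eye(4);T[:3,:3]=cv2.Rodrigues(np.array(o['tool_rot'],float))[0];T[:3,3]=o['tool_pos']
W=T@np.array(d['T_tool_cam']);d['R']=W[:3,:3].T;d['t']=-W[:3,:3].T@W[:3,3]
print(T[:3,:3].round(3).tolist())
im=d['frame'].astype(int);m=((im[...,0]>90)&(im[...,1]<60)&(im[...,2]<60)).astype(np.uint8)
c=max(cv2.findContours(m,0,2)[0],key=cv2.contourArea);b=cv2.boxPoints(cv2.minAreaRect(c))
for p in b: print(p.round(1),onz(d,p,.073).round(4))
cv2.imwrite('pics/w1.png',d['frame'][:,:,::-1])
E
```

```text
[0.46178565 0.14272742 0.24881778] [-3.13852089e+00 -9.83181290e-02 -3.53945569e-04] 2.8018657343186717e-05 [-0.30652396  0.3298648   0.10038796]
[[0.998, 0.063, 0.0], [0.063, -0.998, 0.002], [0.0, -0.002, -1.0]]
[256.8 163. ] [0.5082 0.1851 0.073 ]
[257.  147.8] [0.517  0.1852 0.073 ]
[399.1 150. ] [0.5209 0.1028 0.073 ]
[398.9 165.2] [0.5121 0.102  0.073 ]
```

View pics/w1.png

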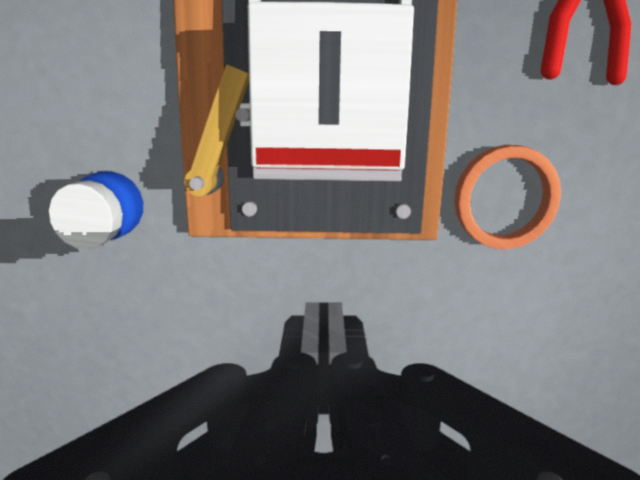

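Wrist view: the red strip spans (257–399, 148–165), so the face is at x≈0.510, y≈0.1435, yaw about 2.7°. The shut fingertips are in line with it at (324,310), and nothing stands in the push lane. Descending.

Call:
arm_command --rows "0 0 -30 0 0 0; 0 0 -60 0 0 0; 0 0 -90 0 0 0; 0 0 -110 0 0 0; 0 0 -119 0 0 -0.5; 0 0 -119 0 0 -0.5; 0 0 -119 0 0 -0.5"

```text
t: 2.4
tool_pos: [0.4628, 0.1426, 0.1312]
tool_rot: [-3.139, -0.083, -0.004]
contact_force: [0.1, 0.5, 0.5]
opening: 0.0003
```

```bash
python3 - <<'E'
from h import *
d=grab('side');cv2.imwrite('pics/s2.png',cv2.resize(d['frame'][200:420,220:480,::-1],None,fx=3,fy=3,interpolation=cv2.INTER_CUBIC))
E
```

```text
(no output)
```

View pics/s2.png

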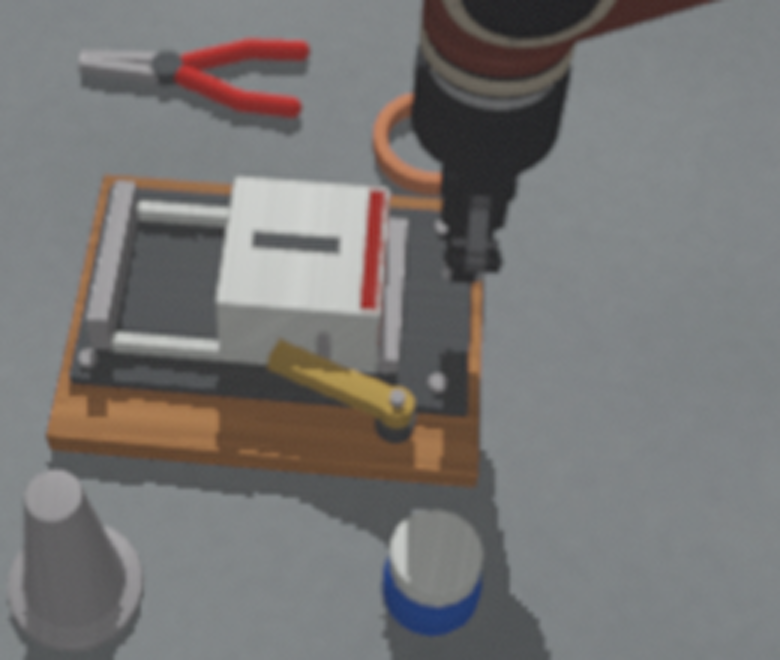

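The fingers hang clear in front of the jaw at crop (470,250), with no contact force. Pushing to about mid travel first.

Call:
arm_command --rows "8 0.5 0 0 0 0; 16 1 0 0 0 0; 24 1 0 0 0 0; 30 1.5 0 0 0 0; 34 2 0 0 0 0; 38 2 0 0 0 0; 42 2 0 0 0 0; 46 2.5 0 0 0 0; 50 2.5 0 0 0 0; 50 2.5 0 0 0 0"

```text
t: 3.7
tool_pos: [0.5121, 0.1453, 0.1309]
tool_rot: [-3.139, -0.084, 0.0]
contact_force: [-5.8, 0.8, 4.7]
opening: 0.0
```

5.8 N along the push fits the spring at about 13 mm. The 4.7 N upward might be rubbing on the low jaw, so I'll rise a little while pushing on.

Call:
arm_command --rows "0 0 2 0 0 0; 0 0 4 0 0 0; 4 0 5 0 0 0; 8 0.5 5 0 0 0; 12 0.5 5 0 0 0; 15 1 5 0 0 0; 15 1 5 0 0 0"

```text
t: 4.58
tool_pos: [0.5245, 0.1459, 0.1332]
tool_rot: [-3.14, -0.084, 0.012]
contact_force: [-6.8, -0.9, -3.3]
opening: 0.0001
```

```bash
python3 - <<'E'
from h import *
o=monitor.get_obs();print(o['tool_pos'],o['contact_force'])
d=grab('side');cv2.imwrite('pics/s3.png',cv2.resize(d['frame'][220:400,230:430,::-1],None,fx=3,fy=3,interpolation=cv2.INTER_CUBIC))
E
```

```text
[0.52450922 0.14587311 0.13324099] [-6.75117699 -0.88922744 -3.28653472]
```

View pics/s3.png

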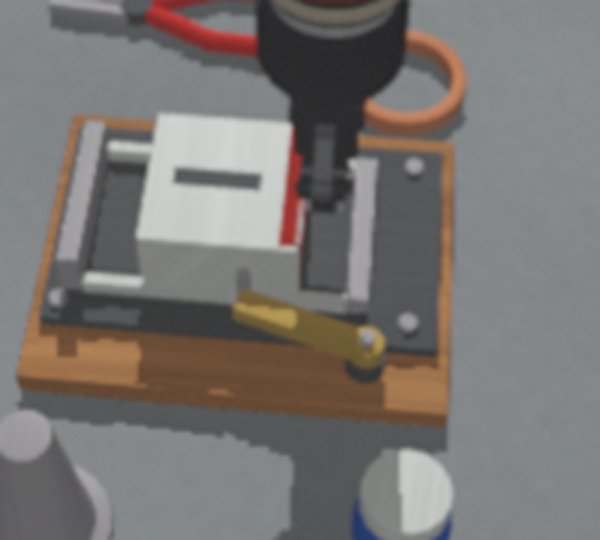

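The jaw is moving with the fingers flat on its face. The vertical force changed sign with direction, so it is only friction. Force (6.8 N) and position both put the opening at about 26–28 mm. Pushing on towards the stop.

Call:
arm_command --rows "5 0 0 0 0 0; 10 0.5 0 0 0 0; 15 1 0 0 0 0; 20 1 0 0 0 0; 24 1 0 0 0 0; 28 1.5 0 0 0 0; 30 1.5 0 0 0 0; 32 1.5 0 0 0 0; 32 1.5 0 0 0 0"

```text
t: 5.75
tool_pos: [0.5545, 0.1472, 0.1322]
tool_rot: [-3.14, -0.084, 0.023]
contact_force: [-9.6, -1.8, 4.2]
opening: 0.0003
```

Call:
arm_command --rows "2 0 0 0 0 0; 4 0 0 0 0 0; 6 0.5 0 0 0 0; 7 0.5 0 0 0 0; 7 0.5 0 0 0 0"

```text
t: 6.38
tool_pos: [0.5582, 0.1474, 0.1319]
tool_rot: [3.139, 0.085, -0.041]
contact_force: [-17.6, -2.2, 11.7]
opening: -0.0004
```

Force jumped to 17.6 N, well above the 10 N spring, so this looks like the stop. One firmer press to confirm, with a picture.

Call:
arm_command --rows "3 0 0 0 0 0; 6 0 0 0 0 0; 6 0 0 0 0 0"

```text
t: 6.75
tool_pos: [0.5594, 0.1475, 0.1319]
tool_rot: [3.137, 0.086, -0.067]
contact_force: [-24.9, -1.1, 17.7]
opening: -0.0001
```

```bash
python3 - <<'E'
from h import *
d=grab('side');cv2.imwrite('pics/s4.png',cv2.resize(d['frame'][220:400,230:430,::-1],None,fx=3,fy=3,interpolation=cv2.INTER_CUBIC))
E
```

```text
(no output)
```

View pics/s4.png

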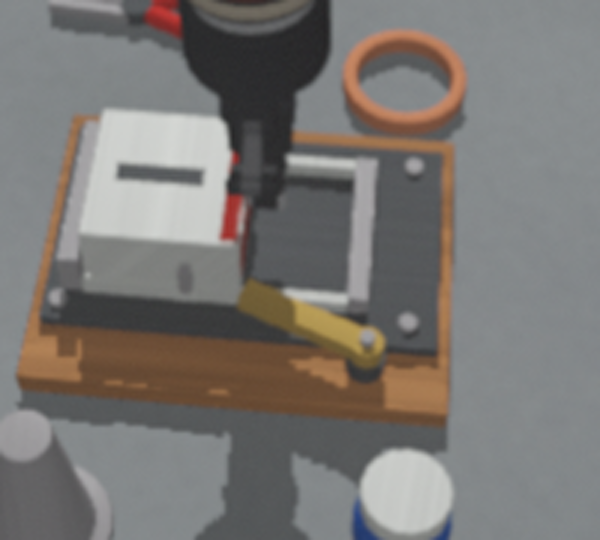

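The jaw's back meets the rear stop, force rises to 25 N with no more motion, and the catch has swung in behind the pin at crop (185,280). Backing off straight.

Call:
arm_command --rows "-8 -0.5 0 0 0 0; -16 -1 0 0 0 0; -24 -1 0 0 0 0; -32 -1.5 0 0 0 0; -40 -2 0 0 0 0; -50 -2.5 0 0 0 0; -60 -3 0 0 0 0; -70 -3.5 0 0 0 0; -78 -4 0 0 0 0; -78 -4 0 0 0 0"

```text
t: 8.05
tool_pos: [0.4808, 0.1434, 0.1318]
tool_rot: [3.137, 0.086, -0.067]
contact_force: [-0.0, -0.1, 0.9]
opening: 0.0002
```

Call:
arm_command --rows "0 0 20 0 0 0; 0 0 45 0 0 0; 0 0 75 0 0 0; 0 0 110 0 0 0; 0 0 140 0 0 0; 0 0 150 0 0 0; 0 0 150 0 0 0; 0 0 150 0 0 0"

```text
t: 9.05
tool_pos: [0.4802, 0.1433, 0.28]
tool_rot: [3.137, 0.086, -0.071]
contact_force: [0.2, 0.3, -0.1]
opening: 0.0003
```

```bash
python3 - <<'E'
from h import *
o=monitor.get_obs();print(o['t'],o['tool_pos'],o['contact_force'],np.abs(o['dq']).max())
d=grab('side');im=d['frame'].astype(int)
m=((im[...,0]>110)&(im[...,1]<70)&(im[...,2]<70)).astype(np.uint8);k=np.zeros_like(m);k[255:315,280:360]=m[255:315,280:360]
b=cv2.boxPoints(cv2.minAreaRect(cv2.findNonZero(k)))
for p in b: print(p.round(1),onz(d,p,.073).round(4))
cv2.imwrite('pics/s5.png',cv2.resize(d['frame'][200:420,210:470,::-1],None,fx=3,fy=3,interpolation=cv2.INTER_CUBIC))
E
```

```text
9.05 [0.48021785 0.14333531 0.27999841] [ 0.22916091  0.33118102 -0.0886386 ] 0.0057556979848734655
[322.5 300. ] [0.5447 0.185  0.073 ]
[326.2 262.8] [0.5489 0.1071 0.073 ]
[329.5 263.1] [0.5432 0.107  0.073 ]
[325.8 300.3] [0.5394 0.1849 0.073 ]
```

View pics/s5.png

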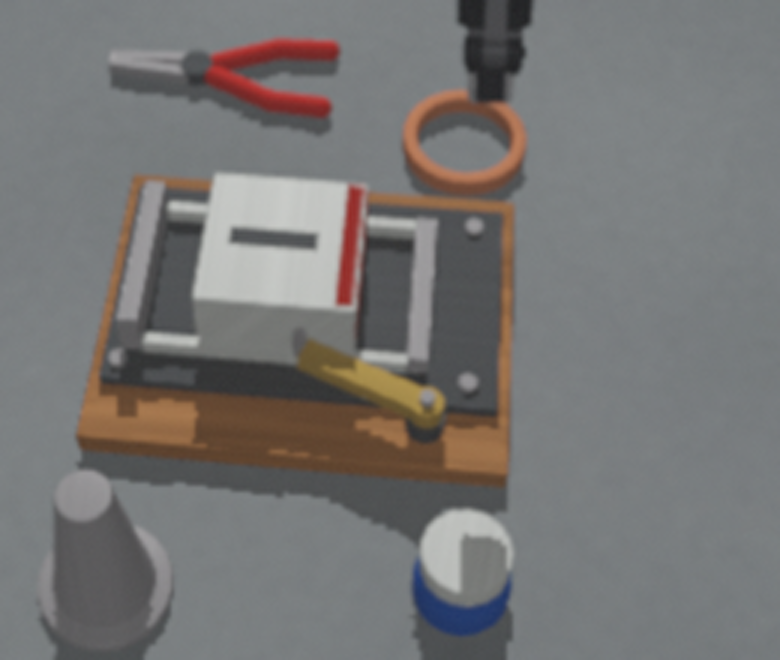

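The strip has moved 29.7 mm from its starting place. The catch tip bears on the stop pin at crop (303,345), the bystanders are where they were, and the hand is clear.

```bash
python3 -c "
from h import *
print(workorder.finish_job())"
```

```text
the job is handed in; nothing more can be done
None
```

The clamp is ready: I pushed the jaw to its rear stop with the shut fingertips, and on release it sprang back onto the catch and stays half open.

- **At the stop:** the push force rose from the spring's 10 N to about 25 N with almost no further motion. The side picture showed the jaw's back against the rear stop and the catch swung in behind the pin.
- **After release:** the red strip measured about 29.7 mm from its closed position, matching the expected 30 mm. The catch tip bears on the stop pin.
- **Hand and surroundings:** the hand is about 0.15 m above its pushing height, with about 0 N on the tool. In the pictures the tin, coil, pliers and cone look unmoved.
- **Time:** the job was handed in at about 9 s.

One reading puzzled me during the push: a vertical force of a few newtons, up to about 18 N at the stop. I took it as friction on the jaw face, because it changed sign when I raised the tool, and it vanished once I backed off. No check failed.

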